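# Show a loose bladder stone to the bench camera

### The arm

A 7-joint arm with a two-finger parallel gripper is mounted at the origin on a cart in front of the work surface, level with it; the furniture and walls round the work are solid. World frame = base frame: x ahead of the robot, y to its left, z up, the work surface at z = 0. Lengths are in m, angles in rad, forces in N, time in s.
With the tool pointing down it reaches from about 0.425 to 0.925 m from the base axis. Payload 6.8 kg.
Tool frame: the origin (TCP) lies at the very end of the fingers, on their centre line; the grasp point (between the pads) lies 19 mm behind it; z points along the fingers, y is the direction in which the jaws open and shut (so a half turn about z gives the same grasp; the last joint's range is limited). The gripper opens to 88 mm and grips with 3 to 60 N. Pads are 20 mm wide; open, the fingers measure 115 mm over their backs; the gripper's body (75 mm by 178 mm) begins 61 mm behind the grasp point.
Start: joints at [-1.353, 0.477, 0.022, 1.555, -0.011, 1.109, -0.083], TCP at [0.216, 0.64, 0.223] pointing down, gripper open.
Joint ranges: [-2.96, 2.96], [-0.34, 2.1], [-1.41, 1.46], [0.24, 2.44], [-1.37, 4.51], [0.17, 1.92], [-2.96, 2.96]. Speed limits (rad/s): [2.39, 2.39, 3.14, 3.14, 3.14, 3.14, 3.14].

### API

Orientations are given as a rotation vector (axis times angle).
In Python, from rig import sensors, eyes, sign_off gives the robot as it stands.
- The arm moves only by the shell command python3 -m inch 'ROWS' [FORCE]. ROWS is text: rows parted by semicolons, each of 7 numbers parted by spaces: the finger opening in m, from 0 to 0.0878, then the shift along the tool's x, y, z in m, then the turn, a rotation vector about the tool's x, y, z in degrees. A call has 1 to 5 rows; each row shifts and turns the commanded pose from where the row before left it, along the tool's axes as they then stand; what a row does not reach is not made up. A row lasts 1/10 s, in which the tool goes at most 50 mm and 8.59 degrees, less where a joint would pass 70% of its speed; a pose out of reach is approached as far as the arm can. A call is refused whole if a number of a shift passes 0.05 or a number of a turn 8.59, either way. A call with a gripper value outside its range is refused whole. The fingers move at their own pace and stop on an object; FORCE is the grip in N (left out, the last holds). Time passes only in rows, so rows that do not move let the fingers close. It gives the time, the measured TCP pose, the force and the opening at its end, in the units of the state.
- sensors.get_state(): the state, without advancing time (a new reading comes with each control period).
- eyes.camera(name): name is "scene" or "top" or "wrist"; returns a dict with "color" (420x560x3 uint8, blue, green, red), "z_map" (420x560 float32, m along the optical axis (not along the pixel's ray), 0 where there is no reading), "vfov" (degrees; the focal length in pixels is half the picture's height over the tangent of half this angle, whatever the lens; pixels are square), "cx", "cy" (the principal point, pixels), "dist_coeffs" ([k1, k2, p1, p2, k3] as OpenCV has them; the pictures are not rectified), "R" (3x3) and "t" (3): a world point X has camera coordinates R X + t. Camera axes: x right, y down, z forward; pixel columns grow to the right and rows downward; lengths in m; the calibration is good to about 2 mm. A picture is of the moment at which its call begins.
- sign_off(): hands the job in, once; it reports no verdict.
The state is a dict: "time_s": time; "qpos": joint angles; "joint_velocities": joint speeds; "joint_efforts": joint torques, N m; "eef_pos": TCP position; "ee_rot": TCP orientation; "ft_force": force on the tool from outside, world axes, zero at the start; "moment": the same for the moment, N m; "finger_gap": opening from 0.0 (shut) to 1.0 (fully open).
Only numpy, scipy, OpenCV 4.12 (cv2) and the standard library are available. Lean on these libraries where they do the work, as an engineer would, in place of code of your own. Each camera call takes 0.05 s, during which the arm holds its last target.

### The job

Lock the bench camera's fold-back column by sliding the barrel bolt at its foot fully home, then lift the specimen tray by its black grip and carry it to the camera without touching the round bladder stone or tipping it out of its shallow pocket. Finish holding the tray in the air, level and still, its pocket end pointing straight at the lens and the stone about 7 cm in front of the lens and centred on it; do not put the tray down or let go. Do not knock the camera or disturb the specimen cup, petri dish or tweezers.

Things in the scene. Friction and masses are not known exactly. Their poses are not given: they have to be found in the camera images.
- stand: Fixed camera stand: grey base plate 260 x 100 x 10 mm. Origin: centre of its underside; +x along the plate to the column (roughly away from the robot), z up. Column with black camera (50 mm wide, top at z = 189 mm) at x = 66 to 118 mm, looking along -x; front of its white ring light (55 mm across) at x = 40 mm. The bolt lies on the middle line; steel guides 24 mm wide reach z = 33 mm.
- bolt (a joint): Barrel bolt, in m: 0 = fully drawn back, 0.040 = fully home in the keeper bore of the column's foot (an end stop). It slides along the stand's +x, with about 2 N friction, and stays where it is left. It starts within 6 mm of fully drawn back.
- bolt_knob (a point): Point on the axis of the bolt's upright steel knob, 50 mm above the worktop; moves with the bolt. 12 mm round stem from z = 26 to 60 mm, 17 mm ball end centred at z = 63 mm. Stand x of the knob: -85 mm with the bolt at 0, -45 mm when home; guides up to z = 33 mm lie at stand x = -104 to -92 mm and -28 to -16 mm.
- column (a joint): The camera column's hinge at its heel, rad: 0 = upright (start), grows as it is knocked over backwards.
- lens (a point): Centre of the camera lens' front face, 165 mm above the worktop. Its axes are those of the stand while the column is upright: it looks along its -x axis.
- tray: Loose specimen tray, dark blue plate with a steel edge, 141 x 65 x 10.5 mm, 0.14 to 0.28 kg, centre of mass under the grip. Origin: centre of the underside; +x to the pocket end, z up; paper label at the -x end. Black upright grip at its middle: 44 mm long (x), 12 mm thick (y), up to z = 63 mm, on a 54 x 24 mm flange that tops out at z = 14 mm.
- grip (a point): Middle of the tray's black grip, at (0, 0, 45) mm in the tray's frame; pinch it across the tray's y.
- pocket (a point): Where the stone's centre is when it lies in the middle of the pocket: (45, 0, 20) mm in the tray's frame. The pocket is round, 24 mm across and 2 mm deep in the 10 mm deck; the stone can roll about 5 mm to any side in it, and rolls out if the tray is tipped a little over 30 degrees, or jerked.
- stone: Loose round bladder stone, a sand-coloured ball of 24 mm diameter, 14 g. Origin: its centre (its axes turn as it rolls). It starts in the tray's pocket.
- cup: Specimen cup with a yellow lid, 58 mm across, 75 mm tall; leave it alone. Origin: centre of the underside.
- dish: Petri dish, 62 mm across, 15 mm tall; leave it alone. Origin: centre of the underside.
- tweezers: Steel tweezers, 114 mm long, lying flat; leave them alone. Origin: middle of the underside.

How it is judged:
On the way, in this order (a step that is already met when the one before it is completed fails the run):
1. the bolt is fully home, within 4 mm of its end stop, with the camera column upright (value of joint bolt above 0.036 m and value of joint column below 0.03 rad), for 0.2 s.
2. the tray is lifted at least 4 cm clear of the worktop by the fingers, with the stone in its pocket (height (world z) of tray above 0.04 m and contact force between the fingers and tray above 1 N and distance between stone and pocket below 0.01 m), for 0.2 s.
At the end, for the whole second after the job is handed in: Bolt home (over 36 of 40 mm), column upright; the fingers alone hold the tray still, level within 5 degrees, pocket end to the lens within 0.3 rad; the stone is in its pocket, 50 to 90 mm before the lens and within 14 mm of its axis sideways and in height (all of step 1 and contact force between the fingers and tray above 1 N and contact force between tray and stand below 0.1 N and height (world z) of tray above 0.11 m and angle between tray's own z axis and vertical below 0.09 rad and linear speed of tray below 0.02 m/s and angle between the x axis of tray and the x axis of stand, either way round below 0.3 rad and x of grip in the frame of lens below -0.085 m and distance between stone and pocket below 0.01 m and x of stone in the frame of lens between -0.09 and -0.05 m and y of stone in the frame of lens between -0.014 and 0.014 m and z of stone in the frame of lens between -0.014 and 0.014 m); the arm keeps its last pose, push and grip.
It fails at once if the stone leaves its pocket (distance between stone and pocket above 0.014 m).
It fails at once if the fingers touch the stone (contact force between the fingers and stone above 0.3 N).
It fails at once if the camera column is knocked back (value of joint column above 0.06 rad).
It fails at once if the specimen cup, petri dish or tweezers are disturbed (distance of any of cup, dish, tweezers from where it was at the start of the episode above 0.015 m).
It also fails if it takes over 58 s, if anything falls off the work surface, if the arm or the gripper's body presses on something with over 40 N, if the wrist force passes 120 N, or if a joint passes its speed limit or range.

## Working session

There is one attempt and no reset: what is moved stays moved. The work goes in short steps, Python scripts to look and compute and a shell command to move; the robot and the scene stay as the last step left them, time stands still between calls to the robot, and variables do not carry over. Pictures are saved under pics/ and viewed, and the job is handed in when it is done.

```bash
ls; mkdir -p pics; python3 - <<'E'
from rig import sensors, eyes
import cv2
s=sensors.get_state(); print(s)
import pickle
for n in ["scene","top","wrist"]:
    c=eyes.camera(n); cv2.imwrite(f"pics/{n}0.png",c["color"]); pickle.dump(c,open(f"{n}0.pkl","wb"))
    print(n,c["vfov"],c["cx"],c["cy"],c["dist_coeffs"],c["R"],c["t"],(c["z_map"]>0).mean())
E
```

```text
pics
{'time_s': 0.0, 'qpos': array([-1.35311783,  0.47776614,  0.02235142,  1.55641248, -0.0114924 ,
        1.10927216, -0.0830921 ]), 'joint_velocities': array([ 0.00122899, -0.00027827,  0.00121672,  0.00101464, -0.00011785,
       -0.00158542,  0.00159925]), 'joint_efforts': array([ 5.13432060e-04, -5.82842195e+01,  1.53516322e+00, -2.72604078e+01,
       -5.42329880e-02,  1.69981801e-02,  1.45663671e-04]), 'eef_pos': array([0.2158687 , 0.6389438 , 0.22172117]), 'ee_rot': array([-5.09412902e-01, -3.09987099e+00,  2.70773565e-03]), 'ft_force': array([ 0.39739953,  0.05503425, -0.7522401 ]), 'moment': array([ 0.0252585 ,  0.00030024, -0.0037902 ]), 'finger_gap': 0.9975173818712144}
scene 53.627740170897965 278.6510864158176 213.65257141312426 [-0.11730068  0.          0.          0.          0.        ] [[ 0.67608045 -0.73663833 -0.01670918]
 [-0.46152704 -0.40569036 -0.78892846]
 [ 0.57437619  0.54109085 -0.61425783]] [-0.27275459  0.39877651  0.62324906] 0.996296768707483
top 42.30291239484071 276.9350112556897 208.70451830605705 [0.01752658 0.         0.         0.         0.        ] [[ 0.01659841 -0.99978595 -0.01235108]
 [-0.99278702 -0.01501277 -0.1189477 ]
 [ 0.11873682  0.01423633 -0.9928237 ]] [0.11622141 0.5727744  1.28443263] 0.9959353741496598
wrist 70.83475094849406 277.6252344576908 210.6114253592518 [-0.00695228  0.          0.          0.          0.        ] [[ 0.3202874   0.94731889 -0.00170581]
 [ 0.90725684 -0.30622335  0.28829203]
 [ 0.27258213 -0.09388391 -0.95754102]] [-0.67389963 -0.03476254  0.39167265] 0.9959396258503401
```

View pics/scene0.png

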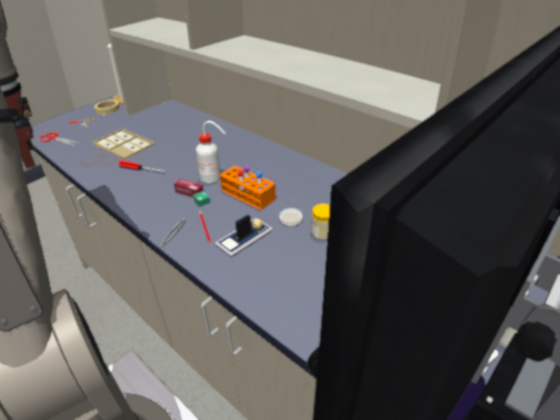

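View pics/top0.png

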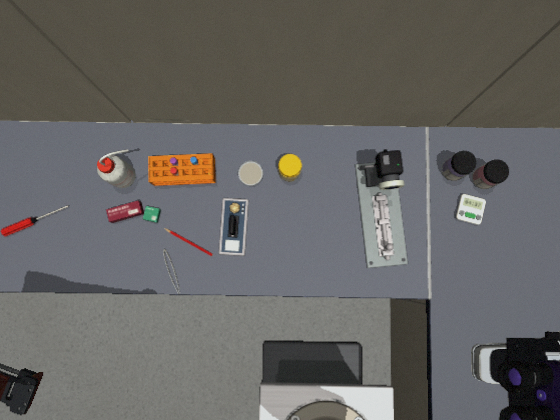

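View pics/wrist0.png

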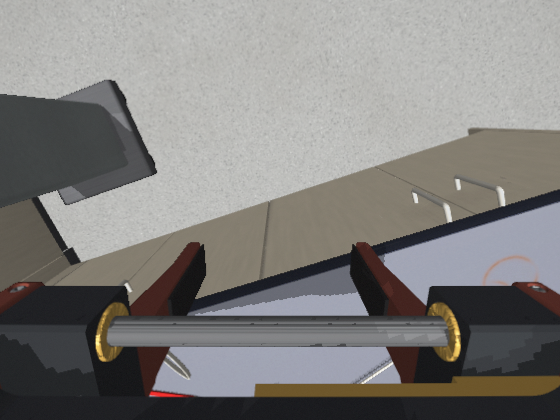

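The top view shows the stand at about (382,215), with the camera at its upper end. The tray is at (234,227) with its pocket end up, the dish at (250,173), the cup at (290,166) and the tweezers at (171,270). I'll enlarge that view and measure these.

```bash
cat > h.py <<'E'
import numpy as np, cv2, pickle
from scipy.spatial.transform import Rotation as Ro
def K(c):
    f=c["color"].shape[0]/2/np.tan(np.radians(c["vfov"])/2)
    return np.array([[f,0,c["cx"]],[0,f,c["cy"]],[0,0,1.]])
def ray(c,uv):
    p=cv2.undistortPoints(np.array(uv,float).reshape(-1,1,2),K(c),np.array(c["dist_coeffs"])).reshape(-1,2)
    d=np.c_[p,np.ones(len(p))]
    R=np.array(c["R"]);return -R.T@np.array(c["t"]), d@R   # origin, dirs (z=1)
def onplane(c,uv,z):
    o,d=ray(c,uv); s=(z-o[2])/d[:,2]; return o+d*s[:,None]
def cloud(c):
    h,w=c["z_map"].shape
    uu,vv=np.meshgrid(np.arange(w),np.arange(h))
    o,d=ray(c,np.c_[uu.ravel(),vv.ravel()])
    return (o+d*c["z_map"].reshape(-1,1)).reshape(h,w,3)
def proj(c,X):
    R=np.array(c["R"]);rv=cv2.Rodrigues(R)[0]
    return cv2.projectPoints(np.array(X,float).reshape(-1,1,3),rv,np.array(c["t"],float),K(c),np.array(c["dist_coeffs"]))[0].reshape(-1,2)
E
python3 - <<'E'
from h import *
c=pickle.load(open("top0.pkl","rb")); W=cloud(c)
for (u,v) in [(330,230),(290,166),(250,173),(234,245),(235,207),(234,222),(365,200),(388,160),(383,240)]: print(u,v,W[v,u].round(4))
im=c["color"]
cv2.imwrite("pics/ta.png",cv2.resize(im[140:290,340:430],None,fx=5.33,fy=4*1,interpolation=cv2.INTER_CUBIC)if 0 else cv2.resize(im[140:280,340:430],None,fx=4.2,fy=4.2,interpolation=cv2.INTER_CUBIC))
cv2.imwrite("pics/tb.png",cv2.resize(im[140:300,150:310],None,fx=3.7,fy=3.7,interpolation=cv2.INTER_CUBIC))
E
```

```text
330 230 [ 0.5235 -0.0064  0.0037]
290 166 [0.6687 0.0954 0.0755]
250 173 [0.6615 0.194  0.0158]
234 245 [0.4824 0.2298 0.0096]
235 207 [0.5743 0.228  0.0282]
234 222 [0.5356 0.2277 0.0477]
365 200 [ 0.5983 -0.0915  0.0135]
388 160 [ 0.662  -0.1151  0.1893]
383 240 [ 0.5004 -0.1354  0.0116]
```

View pics/ta.png

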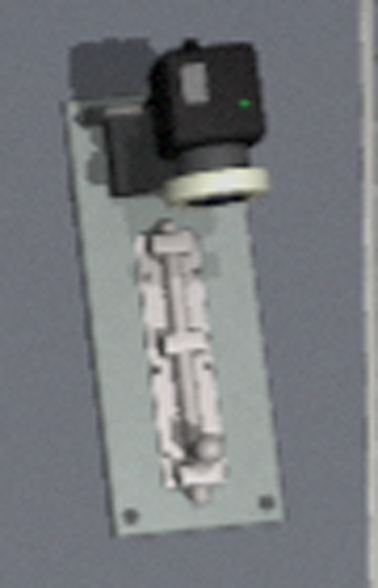

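View pics/tb.png

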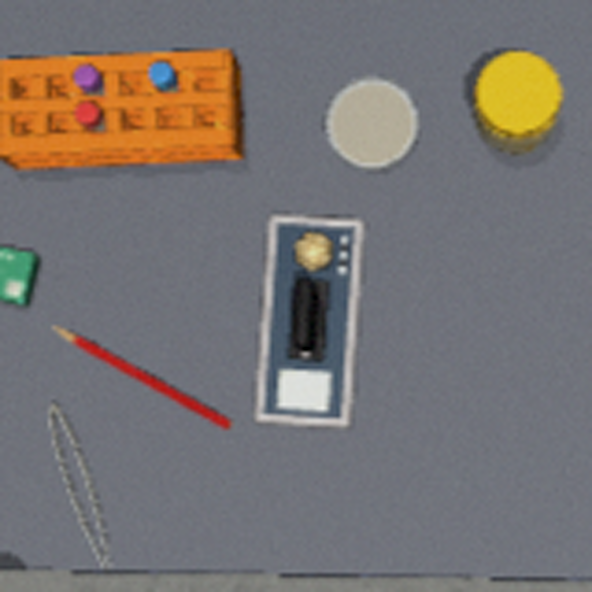

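The enlarged views show the stand plate with the ring light at its upper end. The bolt knob ball is at crop (208,447), which is about (389.5,246) in the full picture. The tray's pocket end points up, slightly turned. Next I'll fit shapes.

```bash
python3 - <<'E'
from h import *
c=pickle.load(open("top0.pkl","rb")); im=c["color"].astype(int); W=cloud(c)
print("colours plate",im[180,368],im[250,375],"table",im[230,330],"trayedge",im[240,220:225].tolist())
# plate mask: green >= blue 
g=((im[...,1]-im[...,0])>2)&(im.sum(2)>250)
m=np.zeros(g.shape,np.uint8); m[150:285,345:420]=g[150:285,345:420]*255
m=cv2.morphologyEx(m,cv2.MORPH_CLOSE,np.ones((5,5)))
cs,_=cv2.findContours(m,cv2.RETR_EXTERNAL,cv2.CHAIN_APPROX_NONE)
k=max(cs,key=cv2.contourArea); 
P=onplane(c,k.reshape(-1,2),0.010)
r=cv2.minAreaRect((P[:,:2]*1000).astype(np.float32)); print("plate rect",r, cv2.contourArea(k)); print(cv2.boxPoints(r))
cv2.imwrite("pics/m1.png",cv2.resize(m[140:290,340:430],None,fx=4,fy=4))
# tray: not table
hsv=cv2.cvtColor(c["color"],cv2.COLOR_BGR2HSV); 
d=np.abs(im-np.median(im[195:260,255:275].reshape(-1,3),axis=0)).sum(2)
m=np.zeros(g.shape,np.uint8); m[190:265,212:256]=(d[190:265,212:256]>60)*255
m=cv2.morphologyEx(m,cv2.MORPH_CLOSE,np.ones((7,7)))
cs,_=cv2.findContours(m,cv2.RETR_EXTERNAL,cv2.CHAIN_APPROX_NONE)
k=max(cs,key=cv2.contourArea); P=onplane(c,k.reshape(-1,2),0.0105)
r=cv2.minAreaRect((P[:,:2]*1000).astype(np.float32)); print("tray rect",r); print(cv2.boxPoints(r))
# stone
m=np.zeros(g.shape,np.uint8); m[195:216,225:245]=((hsv[195:216,225:245,0]<35)&(hsv[195:216,225:245,1]>60)&(hsv[195:216,225:245,2]>90))*255
mo=cv2.moments(m,True); uv=(mo["m10"]/mo["m00"],mo["m01"]/mo["m00"]); print("stone",uv,mo["m00"],onplane(c,[uv],0.0205))
# grip: cloud points z>0.05
q=W[195:255,215:255].reshape(-1,3); gq=q[(q[:,2]>0.055)]; print("grip top",len(gq),gq.mean(0),gq.min(0),gq.max(0)); r=cv2.minAreaRect((gq[:,:2]*1000).astype(np.float32));print(r)
q=W[225:260,370:405].reshape(-1,3); gq=q[q[:,2]>0.055];print("knob",len(gq),gq.mean(0),gq.max(0)); 
print("knob ray",onplane(c,[(340+208/4.2-.4,140+447/4.2-.4)],0.063))
q=W[140:200,370:410].reshape(-1,3); gq=q[q[:,2]>0.18];print("camtop",len(gq)); r=cv2.minAreaRect((gq[:,:2]*1000).astype(np.float32));print(r)
E
```

```text
colours plate [59 60 58] [162 166 159] table [121 111 109] trayedge [[173, 175, 180], [163, 161, 163], [121, 108, 101], [110, 91, 76], [105, 88, 70]]
plate rect ((567.3097534179688, -138.32275390625), (256.5574951171875, 115.50048828125), 6.154327869415283) 3282.5
[[ 433.5791   -94.65769]
 [ 445.96155 -209.49254]
 [ 701.0404  -181.98782]
 [ 688.65796  -67.15297]]
tray rect ((529.599853515625, 234.0145721435547), (64.7090835571289, 140.47666931152344), 87.35319519042969)
[[457.94235 204.9381 ]
 [598.26917 198.451  ]
 [601.2573  263.09106]
 [460.93054 269.57812]]
stone (234.39506172839506, 207.35802469135803) 81.0 [[0.57433533 0.23021288 0.0205    ]]
grip top 101 [0.52094767 0.22486414 0.15168686] [0.41420446 0.10650986 0.05504101] [0.55148564 0.24050067 1.34478081]
((472.5863342285156, 182.67967224121094), (188.89599609375, 34.050289154052734), 42.312564849853516)
knob 50 [ 0.47174417 -0.1011737   0.27336193] [0.4901993  0.10650986 1.34478081]
knob ray [[ 0.48311502 -0.14034942  0.063     ]]
camtop 738
((534.4837646484375, -37.53031921386719), (83.10746002197266, 365.9944152832031), 52.65662384033203)
```

View pics/m1.png

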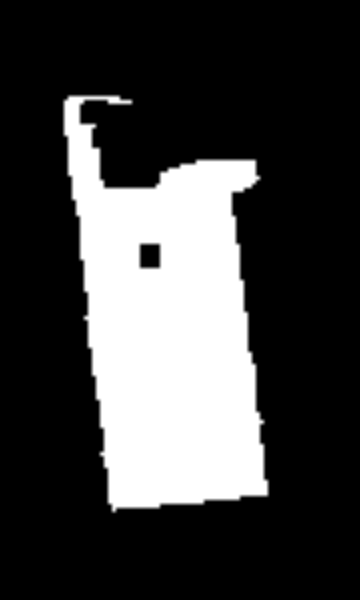

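```bash
python3 - <<'E'
from h import *
c=pickle.load(open("top0.pkl","rb")); im=c["color"].astype(int); W=cloud(c); V=c["z_map"]>0
g=((im[...,1]-im[...,0])>2)&(im.sum(2)>250)
L=[];R=[]
for v in range(192,258):
    u=np.where(g[v,345:420])[0]+345
    L.append((u.min()-.5,v));R.append((u.max()+.5,v))
B=[]
for u in range(374,400):
    v=np.where(g[200:285,u])[0]+200; B.append((u,v.max()+.5))
def fit(p):
    P=onplane(c,p,.010)[:,:2].astype(np.float32); return cv2.fitLine(P,cv2.DIST_HUBER,0,.01,.01).ravel()
l,r,b=fit(L),fit(R),fit(B)
for x in (l,r,b): print(x, np.degrees(np.arctan2(x[1],x[0])))
d=l[:2]+r[:2] if l[0]*r[0]>0 else l[:2]-r[:2]; d=d/np.linalg.norm(d); 
if d[0]<0:d=-d
n=np.array([-d[1],d[0]]); wl=l[2:]@n; wr=r[2:]@n; bx=b[2:]@d
print("width",wl-wr,"yaw",np.degrees(np.arctan2(d[1],d[0])))
o=d*(bx+.130)+n*(wl+wr)/2; print("origin",o,"knob0",o-.085*d,"lens40",o+.04*d)
def reg(a,b_,e,f,zlo,zhi,name):
    q=W[a:b_,e:f].reshape(-1,3); q=q[V[a:b_,e:f].ravel()&(q[:,2]>zlo)&(q[:,2]<zhi)]
    rr=cv2.minAreaRect((q[:,:2]*1000).astype(np.float32)); print(name,len(q),q.mean(0).round(4),q.max(0).round(4),rr)
    print("   in stand", [( (x-o*1000)@d/1000, (x-o*1000)@n/1000) for x in cv2.boxPoints(rr)])
reg(195,255,215,255,.05,.1,"grip"); reg(225,260,370,405,.055,.1,"knob"); reg(140,200,370,410,.18,.2,"camtop")
reg(140,200,350,375,.02,.3,"arm beside cam")
reg(150,190,270,310,.065,.09,"cup");reg(150,190,230,270,.01,.03,"dish")
q=W[140:275,340:430][V[140:275,340:430]]
s=np.c_[(q[:,:2]-o)@d,(q[:,:2]-o)@n,q[:,2]]
for x0 in np.arange(-.13,.14,.02):
    k=s[(s[:,0]>x0)&(s[:,0]<x0+.02)&(s[:,2]>.016)&(abs(s[:,1])<.06)]
    print(x0.round(3), k.min(0).round(3) if len(k) else None, k.max(0).round(3) if len(k) else None)
E
```

```text
[ 0.9936116   0.11285418  0.53825116 -0.08542484] 6.479872
[ 0.9942829   0.10677801  0.5585726  -0.17951529] 6.129615
[ 0.10138142 -0.99484766  0.4386405  -0.14159435] -84.181274
width 0.095753 yaw 6.304743
origin [ 0.5681822  -0.13028577] knob0 [ 0.48369625 -0.13962018] lens40 [ 0.60794026 -0.1258931 ]
grip 98 [0.5288 0.2335 0.0624] [0.5515 0.2405 0.0709] ((529.79443359375, 233.89134216308594), (12.276764869689941, 43.5047721862793), 87.29595947265625)
   in stand [(np.float32(-0.020608108), np.float32(0.3635336)), (np.float32(0.022359945), np.float32(0.35672137)), (np.float32(0.024282295), np.float32(0.36884668)), (np.float32(-0.018685726), np.float32(0.37565893))]
knob 42 [ 0.4827 -0.1407  0.0693] [ 0.4902 -0.134   0.075 ] ((482.90228271484375, -141.3995819091797), (14.320683479309082, 14.506840705871582), 86.07068634033203)
   in stand [(np.float32(-0.09439478), np.float32(-0.007439163)), (np.float32(-0.08011877), np.float32(-0.010016575)), (np.float32(-0.077574424), np.float32(0.0040762676)), (np.float32(-0.09185045), np.float32(0.006653679))]
camtop 733 [ 0.647  -0.1216  0.1887
[... 1435 characters left out ...]
.16148221), np.float32(0.34019887))]
-0.13 [-0.128 -0.04   0.016] [-0.11   0.042  0.03 ]
-0.11 [-0.109 -0.044  0.016] [-0.09   0.015  0.072]
-0.09 [-0.09  -0.035  0.016] [-0.071  0.049  0.075]
-0.07 [-0.07  -0.042  0.016] [-0.05   0.041  0.031]
-0.05 [-0.05  -0.03   0.016] [-0.03   0.046  0.033]
-0.03 [-0.03  -0.034  0.016] [-0.01   0.045  0.04 ]
-0.01 [-0.009 -0.039  0.016] [0.01  0.035 0.033]
0.01 [ 0.01  -0.038  0.016] [0.03  0.018 0.037]
0.03 [ 0.03  -0.047  0.016] [0.05  0.039 0.198]
0.05 [ 0.051 -0.025  0.016] [0.07  0.034 0.194]
0.07 [ 0.07  -0.026  0.017] [0.09  0.048 0.195]
0.09 [ 0.09  -0.026  0.017] [0.11  0.037 0.196]
0.11 [ 0.11  -0.024  0.016] [0.129 0.048 0.193]
0.13 None None
```

```bash
cat >> h.py <<'E'
SO=np.array([.5683,-.1313]);SY=np.radians(6.3)
def go(target,yaw=None):
    """print remaining tool-frame shift to world target TCP, and rz turn (deg) for tool-y yaw (deg)"""
    from rig import sensors
    s=sensors.get_state();R=Ro.from_rotvec(s["ee_rot"]).as_matrix();p=np.array(s["eef_pos"])
    print("t",round(s["time_s"],2),"p",p.round(4),"F",np.round(s["ft_force"],2),"gap",round(s["finger_gap"]*.0878,4))
    print("q",np.round(s["qpos"],2),"ytool yaw",np.degrees(np.arctan2(R[1,1],R[0,1])).round(2),"tilt",np.degrees(np.arccos(-R[2,2])).round(2))
    if target is not None: print("tool shift mm",(R.T@(np.array(target)-p)*1000).round(1))
    if yaw is not None:
        print("turn vec deg",np.degrees(Ro.from_matrix(R.T@np.c_[[np.sin(np.radians(yaw)),-np.cos(np.radians(yaw)),0],[np.cos(np.radians(yaw)),np.sin(np.radians(yaw)),0],[0,0,-1]]).as_rotvec()).round(2))
def S(x,y,z): 
    c,s=np.cos(SY),np.sin(SY); return np.array([SO[0]+c*x-s*y,SO[1]+s*x+c*y,z])
E
python3 - <<'E'
from h import *
c=pickle.load(open("wrist0.pkl","rb")); R=c["R"];cp=-R.T@c["t"]
from rig import sensors
s=sensors.get_state();T=Ro.from_rotvec(s["ee_rot"]).as_matrix()
print("wristcam in tool",T.T@(cp-s["eef_pos"])); print("view dir in tool",T.T@R[2])
go([.48,.3,.22],96.3); print(S(-.085,0,0),S(-.07,0,0))
E
```

```text
wristcam in tool [ 0.07950206 -0.00021812 -0.16197967]
view dir in tool [-2.88170662e-01 -4.45334556e-04  9.57578964e-01]
t 0.15 p [0.216  0.6391 0.2219] F [-0.32  1.53  0.56] gap 0.0876
q [-1.35  0.48  0.02  1.56 -0.01  1.11 -0.08] ytool yaw 71.33 tilt 0.08
tool shift mm [-358.7 -236.7    2.3]Traceback (most recent call last):
  File "<stdin>", line 6, in <module>
  File "h.py", line 29, in go
    print("turn vec deg",np.degrees(Ro.from_matrix(R.T@np.c_[[np.sin(np.radians(yaw)),-np.cos(np.radians(yaw)),0],[np.cos(np.radians(yaw)),np.sin(np.radians(yaw)),0],[0,0,-1]]).as_rotvec()).round(2))
                                    ~~~~~~~~~~~~~~^^^^^^^^^^^^^^^^^^^^^^^^^^^^^^^^^^^^^^^^^^^^^^^^^^^^^^^^^^^^^^^^^^^^^^^^^^^^^^^^^^^^^^^^^^^^^^^^^^^^^^^^^^^^^^^^^^^^^^^^^^^^^^
  File "scipy/spatial/transform/_rotation.pyx", line 1143, in scipy.spatial.transform._rotation.Rotation.from_matrix
ValueError: Non-positive determinant (left-handed or null coordinate frame) in rotation matrix 0: [[-9.06542120e-01  4.22115351e-01  1.26817486e-04]
 [ 4.22115145e-01  9.06541286e-01  1.30438917e-03]
 [-4.35637407e-04 -1.23601531e-03  9.99999141e-01]].
```

```bash
python3 -m inch '0.0878 0 0 0 0 0 -8.3; 0.0878 0 0 0 0 0 -8.3; 0.0878 0 0 0 0 0 -8.3' 20; python3 -c "
from h import *
go([.48,.3,.22],96.3)"
```

```text
time_s: 0.45
eef_pos: [0.2159, 0.6393, 0.2223]
ee_rot: [0.18, -3.136, 0.001]
ft_force: [-1.3, -0.2, -0.3]
finger_gap: 1.003
t 0.45 p [0.2159 0.6393 0.2223] F [-1.26 -0.24 -0.34] gap 0.0881
q [-1.29  0.48 -0.07  1.55  0.04  1.11  0.32] ytool yaw 96.58 tilt 0.04
tool shift mm [-223.5 -367.3    2.5]Traceback (most recent call last):
  File "<string>", line 3, in <module>
    go([.48,.3,.22],96.3)
    ~~^^^^^^^^^^^^^^^^^^^
  File "h.py", line 29, in go
    print("turn vec deg",np.degrees(Ro.from_matrix(R.T@np.c_[[np.sin(np.radians(yaw)),-np.cos(np.radians(yaw)),0],[np.cos(np.radians(yaw)),np.sin(np.radians(yaw)),0],[0,0,-1]]).as_rotvec()).round(2))
                                    ~~~~~~~~~~~~~~^^^^^^^^^^^^^^^^^^^^^^^^^^^^^^^^^^^^^^^^^^^^^^^^^^^^^^^^^^^^^^^^^^^^^^^^^^^^^^^^^^^^^^^^^^^^^^^^^^^^^^^^^^^^^^^^^^^^^^^^^^^^^^
  File "scipy/spatial/transform/_rotation.pyx", line 1143, in scipy.spatial.transform._rotation.Rotation.from_matrix
ValueError: Non-positive determinant (left-handed or null coordinate frame) in rotation matrix 0: [[-9.99987877e-01 -4.91982482e-03 -2.04875473e-04]
 [-4.91997236e-03  9.99987633e-01  7.25969801e-04]
 [-2.01301295e-04 -7.26968981e-04  9.99999715e-01]].
```

```bash
sed -i 's/\[\[np.sin(np.radians(yaw)),-np.cos(np.radians(yaw)),0\]/[[-np.sin(np.radians(yaw)),np.cos(np.radians(yaw)),0]/' h.py
python3 -m inch '0.0878 -0.03 -0.03 0 0 0 0; 0.0878 -0.03 -0.03 0 0 0 0;0.0878 -0.03 -0.03 0 0 0 0;0.0878 -0.03 -0.03 0 0 0 0;0.0878 -0.03 -0.04 0 0 0 0' >/dev/null
python3 -m inch '0.0878 -0.025 -0.04 0 0 0 0; 0.0878 -0.025 -0.04 0 0 0 0;0.0878 -0.02 -0.04 0 0 0 0;0.0878 0 -0.04 0 0 0 0;0.0878 0 -0.04 0 0 0 0'; python3 -c "
from h import *
go([.48,.0,.18],96.3);go(S(-.085,0,.15))"
```

```text
time_s: 1.45
eef_pos: [0.4744, 0.3034, 0.2223]
ee_rot: [0.169, -3.137, 0.001]
ft_force: [1.1, -0.1, 0.5]
finger_gap: 1.001
t 1.45 p [0.4744 0.3034 0.2223] F [ 1.11 -0.09  0.52] gap 0.0879
q [-0.72  0.29  0.04  1.83 -0.01  1.02  1.01] ytool yaw 96.16 tilt 0.03
tool shift mm [  27.  -302.3   42.4]
turn vec deg [-0.02 -0.02 -0.14]
t 1.45 p [0.4744 0.3034 0.2223] F [ 1.11 -0.09  0.52] gap 0.0879
q [-0.72  0.29  0.04  1.83 -0.01  1.02  1.01] ytool yaw 96.16 tilt 0.03
tool shift mm [  38.3 -442.5   72.5]
```

```bash

python3 -m inch '0.0878 0.004 -0.044 0 0 0 0; 0.0878 0.004 -0.044 0 0 0 0;0.0878 0.004 -0.044 0 0 0 0;0.0878 0.004 -0.044 0 0 0 0;0.0878 0.004 -0.044 0 0 0 0' >/dev/null
python3 -m inch '0.0878 0.004 -0.044 0 0 0 0; 0.0878 0.004 -0.044 0 0 0 0;0.0878 0.004 -0.044 0 0 0 0;0.0878 0.004 -0.044 0.01 0 0 0;0.0878 0.002 -0.044 0.01 0 0 0'; 
python3 -m inch '0.0878 0 0 0.02 0 0 0;0.0878 0 0 0 0 0 0'; python3 - <<'E'
from h import *
go(S(-.085,0,.045),96.3)
from rig import eyes
for n in ("wrist","top"):
    c=eyes.camera(n); pickle.dump(c,open(n+"1.pkl","wb")); cv2.imwrite("pics/%s1.png"%n,c["color"])
E
```

```text
time_s: 2.45
eef_pos: [0.4835, -0.1377, 0.2027]
ee_rot: [-0.171, 3.136, 0.0]
ft_force: [0.4, 0.2, 0.2]
finger_gap: 0.998
time_s: 2.65
eef_pos: [0.4818, -0.1369, 0.1806]
ee_rot: [0.166, -3.133, -0.001]
ft_force: [-0.3, 1.0, -0.1]
finger_gap: 1.001
t 2.65 p [ 0.4818 -0.1369  0.1806] F [-0.32  1.04 -0.08] gap 0.0879
q [-0.12  0.25  0.32  2.02 -0.1   0.89  1.93] ytool yaw 96.07 tilt 0.26
tool shift mm [ -2.2  -4.  135.6]
turn vec deg [ 0.04 -0.25 -0.23]
```

View pics/wrist1.png

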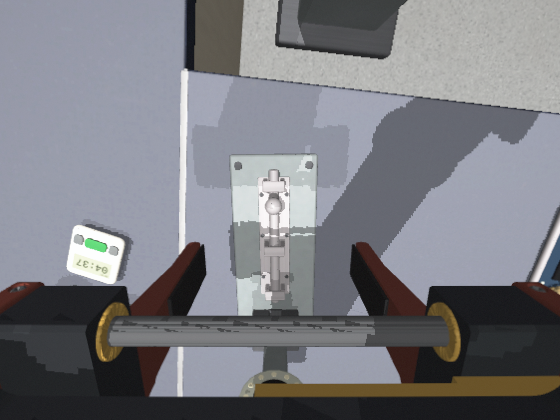

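The wrist view shows the knob ball at about (273,206), the bolt lying along the column between the fingers, and the ring light at about (275,385) at the bottom edge.

```bash
python3 - <<'E'
from h import *
c=pickle.load(open("wrist1.pkl","rb"))
im=c["color"]
cv2.imwrite("pics/w1z.png",cv2.resize(im[150:300,220:330],None,fx=4,fy=4,interpolation=cv2.INTER_CUBIC))
P=onplane(c,[(273.3,205.5)],.063); print("knob",P)
P=onplane(c,[(231,155),(316,155),(237,166),(309,165)],.010);print(P, np.linalg.norm(P[0]-P[1]), (P[0]+P[1])/2)
W=cloud(c); print(W[206,273],W[384,256],W[380,275],W[160,250])
d=(P[0]-P[1])[:2]; print(np.degrees(np.arctan2(d[1],d[0])))
E
```

```text
knob [[ 0.4812039  -0.14127056  0.063     ]]
[[ 0.44276545 -0.1932766   0.01      ]
 [ 0.43278256 -0.09906262  0.01      ]
 [ 0.454287   -0.18580574  0.01      ]
 [ 0.44463115 -0.10531988  0.01      ]] 0.09474138906262186 [ 0.43777401 -0.14616961  0.01      ]
[ 0.47978349 -0.14161192  0.0700164 ] [ 0.46487857 -0.14424141  0.28601143] [ 0.60553736 -0.1260541   0.14976998] [ 0.44597532 -0.17172698  0.01064455]
-83.95152201944207
```

View pics/w1z.png

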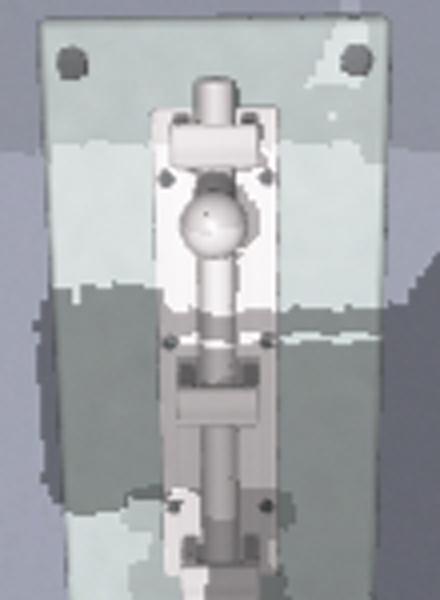

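```bash

python3 -m inch '0.0878 0 -0.004 0.035 0 0 0; 0.0878 0 0 0.035 0 0 0;0.0878 0 0 0.035 0 0 0;0.0878 0 0 0.02 0 0 0;0.0878 0 0 0.01 0 0 0' >/dev/null
python3 -m inch '0.0878 0 0 0 0 0 0'; python3 - <<'E'
from h import *
go([.482,-.1405,.045],96.3)
from rig import eyes
for n in ("wrist",):
    c=eyes.camera(n); pickle.dump(c,open(n+"2.pkl","wb")); cv2.imwrite("pics/%s2.png"%n,c["color"])
E
```

```text
time_s: 3.35
eef_pos: [0.4843, -0.1389, 0.0474]
ee_rot: [0.173, -3.136, -0.001]
ft_force: [0.1, -0.7, 0.3]
finger_gap: 1.0
t 3.35 p [ 0.4843 -0.1389  0.0474] F [ 0.1  -0.66  0.29] gap 0.0878
q [-0.05  0.46  0.25  2.11 -0.2   0.59  2.03] ytool yaw 96.33 tilt 0.07
tool shift mm [ 2.5 -1.3  2.4]
turn vec deg [ 0.04 -0.05  0.03]
```

View pics/wrist2.png

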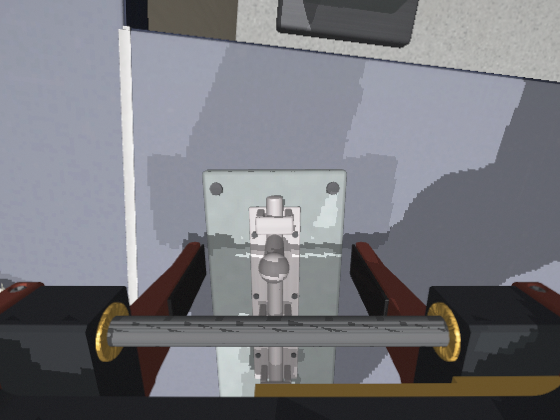

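The knob at (273,268) is midway between the fingertips, which are at about (200,245) and (357,245). I'll close on it.

```bash

python3 -m inch '0.0878 0.002 -0.0015 0.002 0 0 0; 0.03 0 0 0 0 0 0;0.005 0 0 0 0 0 0;0.005 0 0 0 0 0 0;0.005 0 0 0 0 0 0' 20; 
python3 -m inch '0.005 0 0 0 0 0 0;0.005 0 0 0 0 0 0;0.005 0 0 0 0 0 0;0.005 0 0 0 0 0 0' 20; python3 - <<'E'
from h import *
go(S(-.045,0,.045),96.3)
E
```

```text
time_s: 3.9
eef_pos: [0.4826, -0.1417, 0.0459]
ee_rot: [-0.171, 3.136, -0.0]
ft_force: [-0.8, -0.9, 0.2]
finger_gap: 0.674
time_s: 4.3
eef_pos: [0.4824, -0.1417, 0.0456]
ee_rot: [0.171, -3.137, -0.0]
ft_force: [0.6, 0.7, 1.0]
finger_gap: 0.312
t 4.3 p [ 0.4824 -0.1417  0.0456] F [0.64 0.67 1.  ] gap 0.0274
q [-0.04  0.46  0.25  2.11 -0.2   0.59  2.04] ytool yaw 96.23 tilt 0.01
tool shift mm [-41.6   0.9   0.6]
turn vec deg [ 0.   -0.01 -0.07]
```

```bash

python3 -m inch '0.005 0 0 0 0 0 0;0.005 0 0 0 0 0 0;0.005 0 0 0 0 0 0' 20; 
python3 -m inch '0.005 -0.005 0 0 0 0 0;0.005 -0.008 0 0 0 0 0;0.005 -0.008 0 0 0 0 0' 20; python3 - <<'E'
from h import *
go(S(-.045,0,.045),96.3)
E
```

```text
time_s: 4.6
eef_pos: [0.4824, -0.1415, 0.0456]
ee_rot: [0.171, -3.137, -0.0]
ft_force: [0.2, 0.5, 0.0]
finger_gap: 0.178
time_s: 4.9
eef_pos: [0.5036, -0.139, 0.0456]
ee_rot: [0.171, -3.136, -0.001]
ft_force: [-2.7, 0.9, 2.5]
finger_gap: 0.178
t 4.9 p [ 0.5036 -0.139   0.0456] F [-2.66  0.86  2.5 ] gap 0.0156
q [-0.05  0.49  0.25  2.07 -0.21  0.61  2.02] ytool yaw 96.24 tilt 0.05
tool shift mm [-20.1   0.6   0.6]
turn vec deg [ 0.03 -0.04 -0.06]
```

```bash

python3 -m inch '0.005 -0.007 0 0 0 0 0;0.005 -0.006 0 0 0 0 0;0.005 -0.004 0 0 0 0 0' 20; 
python3 -m inch '0.005 -0.002 0 0 0 0 0;0.005 -0.0015 0 0 0 0 0;0.005 -0.0015 0 0 0 0 0;0.005 -0.0015 0 0 0 0 0'; python3 - <<'E'
from h import *
go(S(-.045,0,.045),96.3)
E
```

```text
time_s: 5.2
eef_pos: [0.521, -0.1371, 0.0456]
ee_rot: [-0.172, 3.137, 0.001]
ft_force: [-2.8, 2.8, 3.8]
finger_gap: 0.174
time_s: 5.6
eef_pos: [0.5223, -0.1369, 0.0453]
ee_rot: [0.169, -3.129, -0.003]
ft_force: [-15.5, 3.4, 17.1]
finger_gap: 0.181
t 5.6 p [ 0.5223 -0.1369  0.0453] F [-15.51   3.36  17.07] gap 0.0159
q [-0.06  0.51  0.25  2.02 -0.21  0.64  2.01] ytool yaw 96.18 tilt 0.49
tool shift mm [-1.4  0.5  0.3]
turn vec deg [ 0.14 -0.47 -0.12]
```

The force rose to 15 N after about 40 mm of travel, which fits the end stop. I'll release, rise and check.

```bash

python3 -m inch '0.0878 0.003 0 0 0 0 0;0.0878 0 0 0 0 0 0;0.0878 0 0 0 0 0 0;0.0878 0 0 0 0 0 0;0.0878 0 0 0 0 0 0' 20; 
python3 -m inch '0.0878 0 0 0 0 0 0;0.0878 0 0 0 0 0 0;0.0878 0 0 0 0 0 0;0.0878 0 0 -0.03 0 0 0;0.0878 0 0 -0.05 0 0 0';python3 -m inch '0.0878 0 0 -0.05 0 0 0;0.0878 0 0 0 0 0 0'; python3 - <<'E'
from h import *
go(S(-.045,0,.045),96.3)
from rig import eyes
for n in ("wrist","scene"):
    c=eyes.camera(n); pickle.dump(c,open(n+"3.pkl","wb")); cv2.imwrite("pics/%s3.png"%n,c["color"])
E
```

```text
time_s: 6.1
eef_pos: [0.5241, -0.1373, 0.0457]
ee_rot: [-0.171, 3.136, -0.0]
ft_force: [0.2, 0.2, -0.2]
finger_gap: 0.592
time_s: 6.6
eef_pos: [0.5213, -0.1366, 0.124]
ee_rot: [0.171, -3.13, -0.001]
ft_force: [0.7, 0.6, 0.5]
finger_gap: 0.995
time_s: 6.8
eef_pos: [0.5277, -0.1384, 0.1821]
ee_rot: [-0.169, 3.126, -0.003]
ft_force: [0.4, -0.2, -0.2]
finger_gap: 0.998
t 6.8 p [ 0.5277 -0.1384  0.1821] F [ 0.39 -0.23 -0.21] gap 0.0876
q [-0.12  0.31  0.32  1.94 -0.13  0.9   1.94] ytool yaw 96.19 tilt 0.66
tool shift mm [  5.4   2.9 137.1]
turn vec deg [-0.13  0.65 -0.11]
```

View pics/wrist3.png

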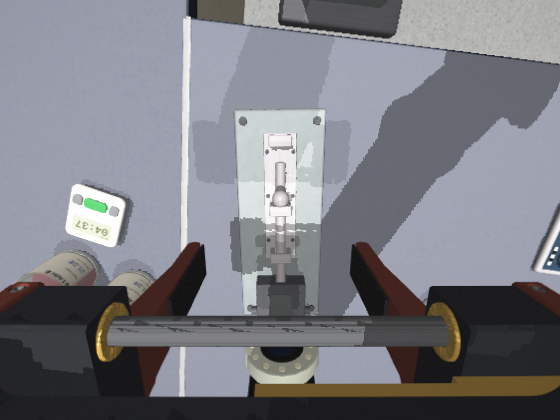

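The knob is now at (281,198) in the wrist view, up against the middle guide. The ring light shows at (282,355), with the dark lens inside it. I'll measure how far home the bolt is, and where the ring and lens are.

```bash
python3 - <<'E'
from h import *
c=pickle.load(open("wrist3.pkl","rb"))
P=onplane(c,[(281,198)],.063)[0]
def st(P): d=P[:2]-SO; return d[0]*np.cos(SY)+d[1]*np.sin(SY), -d[0]*np.sin(SY)+d[1]*np.cos(SY),P[2]
print("knob",P,st(P))
a=onplane(c,[(235,110),(325,109)],.010); print("plate end",[st(x) for x in a])
W=cloud(c); 
for uv in [(281,198),(250,352),(282,352),(282,346),(270,350),(295,350),(250,350),(315,350),(282,372)]: print(uv,c["color"][uv[1],uv[0]],np.round(st(W[uv[1],uv[0]]),4))
cv2.imwrite("pics/w3z.png",cv2.resize(c["color"][300:400,210:350],None,fx=5,fy=5,interpolation=cv2.INTER_CUBIC))
E
```

```text
knob [ 0.52093928 -0.13615081  0.063     ] (np.float64(-0.047607005552183376), np.float64(0.00037558128088331297), np.float64(0.063))
plate end [(np.float64(-0.130912953410219), np.float64(-0.04848839178421759), np.float64(0.010000000000000009)), (np.float64(-0.13172495853970473), np.float64(0.047736890602160284), np.float64(0.010000000000000009))]
(281, 198) [241 239 242] [-0.0499  0.0003  0.0716]
(250, 352) [141 154 152] [ 0.038  -0.0228  0.1714]
(282, 352) [35 23 20] [0.0364 0.0002 0.1731]
(282, 346) [83 81 81] [-0.0651 -0.0013  0.2797]
(270, 350) [35 23 20] [ 0.0376 -0.0084  0.1699]
(295, 350) [17 17 19] [0.0385 0.0098 0.1689]
(250, 350) [142 156 153] [ 0.0378 -0.0229  0.1697]
(315, 350) [113 123 121] [0.0377 0.0242 0.1697]
(282, 372) [114 125 124] [3.820e-02 1.000e-04 1.887e-01]
```

View pics/w3z.png

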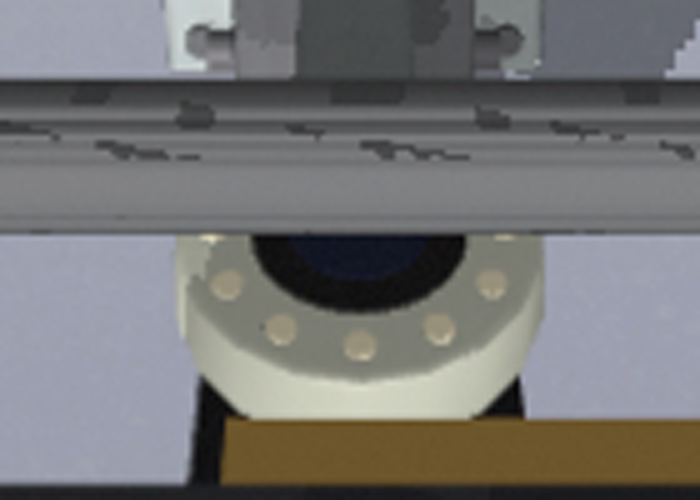

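View pics/scene3.png

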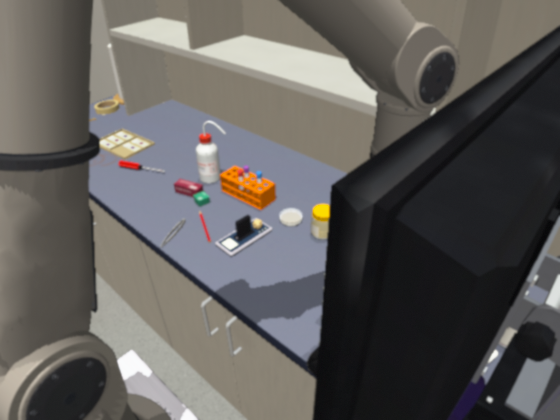

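Bolt home: the knob is at stand x ≈ -46 mm once the 1.3 mm plate-end offset is allowed for. The lens face is at stand x ≈ 39 mm and y ≈ 0. Now to the tray.

```bash

python3 -m inch '0.0878 0 0 0 0 0 4.4;0.0878 0 0 0 0 0 4.4' ; python3 - <<'E'
from h import *
go([.5296,.2340,.15],87.35)
E
```

```text
time_s: 7.1
eef_pos: [0.5224, -0.1369, 0.1739]
ee_rot: [-0.075, -3.138, -0.001]
ft_force: [-0.5, -0.5, -0.6]
finger_gap: 1.0
t 7.1 p [ 0.5224 -0.1369  0.1739] F [-0.46 -0.51 -0.63] gap 0.0878
q [-0.15  0.32  0.35  1.95 -0.14  0.9   1.8 ] ytool yaw 87.26 tilt 0.18
tool shift mm [ 10.4 370.8  24.1]
turn vec deg [ 0.01 -0.18 -0.09]
```

```bash

python3 -m inch '0.0878 0.001 0.03 0 0 0 0;0.0878 0.001 0.04 0 0 0 0;0.0878 0.001 0.04 0 0 0 0;0.0878 0.001 0.04 0 0 0 0;0.0878 0.001 0.04 0 0 0 0' >/dev/null
python3 -m inch '0.0878 0.001 0.04 0 0 0 0;0.0878 0.001 0.04 0 0 0 0;0.0878 0.001 0.04 0 0 0 0;0.0878 0.001 0.035 0 0 0 0;0.0878 0.001 0.025 0 0 0 0'
python3 -m inch '0.0878 0 0 0 0 0 0;0.0878 0 0 0 0 0 0' ; python3 - <<'E'
from h import *
go([.5296,.2340,.15],87.35)
from rig import eyes
for n in ("wrist",):
    c=eyes.camera(n); pickle.dump(c,open(n+"4.pkl","wb")); cv2.imwrite("pics/%s4.png"%n,c["color"])
W=cloud(c);V=c["z_map"]>0
E
```

```text
time_s: 8.1
eef_pos: [0.5285, 0.2355, 0.1734]
ee_rot: [-0.066, -3.138, 0.002]
ft_force: [0.0, -0.8, -0.1]
finger_gap: 0.999
time_s: 8.3
eef_pos: [0.5292, 0.2324, 0.1738]
ee_rot: [-0.069, -3.138, 0.003]
ft_force: [-0.5, -1.0, -0.1]
finger_gap: 1.002
t 8.3 p [0.5292 0.2324 0.1738] F [-0.52 -0.97 -0.1 ] gap 0.088
q [-0.69  0.37  0.21  1.85 -0.1   0.93  1.09] ytool yaw 87.49 tilt 0.2
tool shift mm [-0.4  1.6 23.8]
turn vec deg [-0.13 -0.15  0.14]
```

View pics/wrist4.png

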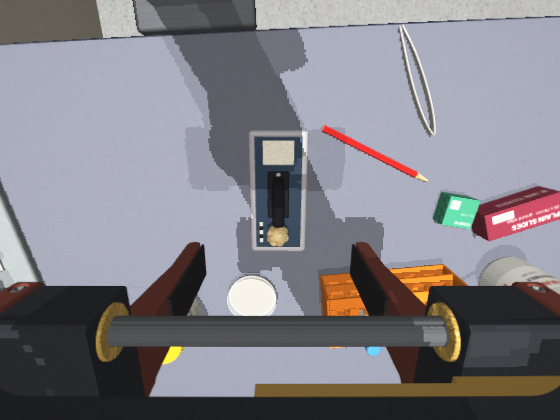

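The wrist view shows the tray from (250,131) to (305,250), the grip at (278,198) and the stone at (277,236) in its pocket. I'll check the tray pose from this view.

```bash
python3 - <<'E'
from h import *
c=pickle.load(open("wrist4.pkl","rb")); W=cloud(c)
P=W[120:260,235:320].reshape(-1,3);u,v=np.meshgrid(np.arange(235,320),np.arange(120,260))
g=P[(P[:,2]>.05)&(P[:,2]<.08)]; r=cv2.minAreaRect((g[:,:2]*1000).astype(np.float32)); print("grip",len(g),g.mean(0),r)
uv=np.c_[u.ravel(),v.ravel()][(P[:,2]>.007)&(P[:,2]<.09)]
k=onplane(c,cv2.convexHull(uv.astype(np.int32)).reshape(-1,2),.0105); r=cv2.minAreaRect((k[:,:2]*1000).astype(np.float32)); print("tray",r)
hsv=cv2.cvtColor(c["color"],cv2.COLOR_BGR2HSV)[225:248,264:292]
m=(((hsv[...,0]<30)&(hsv[...,1]>60)&(hsv[...,2]>90))*255).astype(np.uint8); mo=cv2.moments(m,True); uv=(264+mo["m10"]/mo["m00"],225+mo["m01"]/mo["m00"]); print(uv,mo["m00"],onplane(c,[uv],.0205))
E
```

```text
grip 532 [0.52593337 0.23214532 0.06186441] ((527.4541015625, 232.39601135253906), (11.612009048461914, 43.502315521240234), 87.30769348144531)
tray ((526.987060546875, 232.2769012451172), (64.0889892578125, 138.84539794921875), 87.47239685058594)
(276.99435028248587, 235.74293785310735) 354.0 [[0.57406638 0.22926664 0.0205    ]]
```

```bash

python3 -m inch '0.0878 0 0.001 0.03 0 0 0;0.0878 0 0 0.035 0 0 0;0.0878 0 0 0.035 0 0 0;0.0878 0 0 0.025 0 0 0;0.0878 0 0 0.01 0 0 0' 
python3 -m inch '0.0878 0 0 0 0 0 0;0.0878 0 0 0 0 0 0' ; python3 - <<'E'
from h import *
go([.5285,.2330,.025],87.4)
from rig import eyes
for n in ("wrist",):
    c=eyes.camera(n); pickle.dump(c,open(n+"5.pkl","wb")); cv2.imwrite("pics/%s5.png"%n,c["color"])
E
```

```text
time_s: 8.85
eef_pos: [0.5287, 0.231, 0.0379]
ee_rot: [-0.074, -3.137, 0.005]
ft_force: [0.3, -0.6, 0.2]
finger_gap: 0.998
time_s: 9.05
eef_pos: [0.5311, 0.2333, 0.0415]
ee_rot: [0.072, 3.14, 0.0]
ft_force: [0.5, 0.3, -0.0]
finger_gap: 1.0
t 9.05 p [0.5311 0.2333 0.0415] F [ 0.47  0.27 -0.05] gap 0.0878
q [-0.65  0.56  0.17  1.93 -0.15  0.66  1.13] ytool yaw 87.37 tilt 0.06
tool shift mm [ 2.6 -0.5 16.5]
turn vec deg [ 0.02  0.06 -0.03]
```

View pics/wrist5.png

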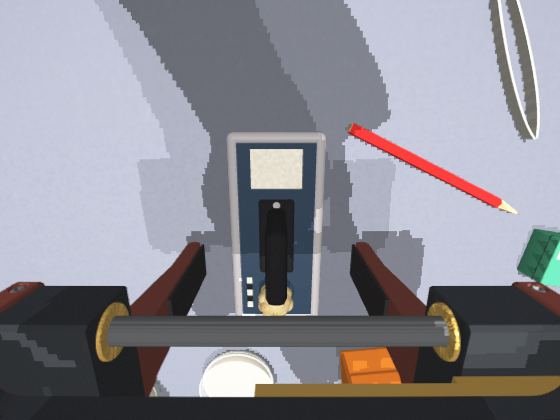

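The grip, at columns 264 to 290, is centred between the fingertips, and the fingers are well short of the stone at (276,298). I'll go down the last 16 mm and close.

```bash

python3 -m inch '0.0878 0.002 0 0.008 0 0 0;0.0878 0 0 0.008 0 0 0;0.06 0 0 0 0 0 0;0.04 0 0 0 0 0 0;0.03 0 0 0 0 0 0' 25 >/dev/null
python3 -m inch '0.025 0 0 0 0 0 0;0.022 0 0 0 0 0 0;0.019 0 0 0 0 0 0;0.016 0 0 0 0 0 0;0.014 0 0 0 0 0 0' 
python3 -m inch '0.012 0 0 0 0 0 0;0.01 0 0 0 0 0 0;0.008 0 0 0 0 0 0;0.005 0 0 0 0 0 0;0.002 0 0 0 0 0 0' 30
python3 -m inch '0.0 0 0 0 0 0 0;0.0 0 0 0 0 0 0' ; python3 - <<'E'
from h import *
go([.5285,.2330,.025],87.4)
from rig import eyes
for n in ("wrist",):
    c=eyes.camera(n); pickle.dump(c,open(n+"6.pkl","wb")); cv2.imwrite("pics/%s6.png"%n,c["color"])
E
```

```text
time_s: 10.1
eef_pos: [0.5283, 0.234, 0.0247]
ee_rot: [0.07, 3.141, 0.0]
ft_force: [0.3, -0.2, 0.2]
finger_gap: 0.309
time_s: 10.6
eef_pos: [0.5283, 0.2336, 0.0246]
ee_rot: [-0.071, -3.141, 0.001]
ft_force: [0.1, -1.8, 1.6]
finger_gap: 0.138
time_s: 10.8
eef_pos: [0.5283, 0.2336, 0.0247]
ee_rot: [-0.071, -3.141, 0.001]
ft_force: [-0.3, -2.3, 0.9]
finger_gap: 0.135
t 10.8 p [0.5283 0.2336 0.0247] F [-0.35 -2.27  0.88] gap 0.0119
q [-0.65  0.58  0.16  1.94 -0.15  0.63  1.14] ytool yaw 87.42 tilt 0.02
tool shift mm [-0.2 -0.6 -0.3]
turn vec deg [-0.02 -0.01  0.02]
```

View pics/wrist6.png

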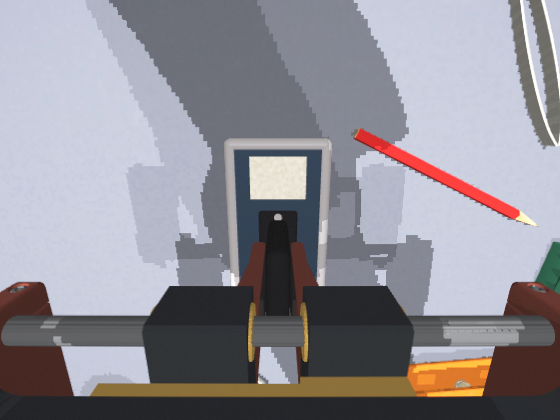

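Gripped: the gap of 11.9 mm matches the 12 mm grip. Lifting gently.

```bash

python3 -m inch '0 0 0 0 0 0 0;0 0 0 -0.002 0 0 0;0 0 0 -0.005 0 0 0;0 0 0 -0.008 0 0 0;0 0 0 -0.010 0 0 0' 40
python3 -m inch '0 0 0 -0.012 0 0 0;0 0 0 -0.012 0 0 0;0 0 0 -0.01 0 0 0;0 0 0 -0.006 0 0 0;0 0 0 -0.002 0 0 0'
python3 -m inch '0 0 0 0 0 0 0;0 0 0 0 0 0 0;0 0 0 0 0 0 0' ; python3 - <<'E'
from h import *
go(S(-.076,0,.17),87.4)
from rig import eyes
for n in ("wrist","scene"):
    c=eyes.camera(n); pickle.dump(c,open(n+"7.pkl","wb")); cv2.imwrite("pics/%s7.png"%n,c["color"] if n=="wrist" else cv2.resize(c["color"][180:270,180:360],None,fx=4,fy=4))
E
```

```text
time_s: 11.35
eef_pos: [0.528, 0.2342, 0.0501]
ee_rot: [-0.07, -3.14, -0.0]
ft_force: [-0.2, -0.1, -2.4]
finger_gap: 0.134
time_s: 11.85
eef_pos: [0.5287, 0.2342, 0.0927]
ee_rot: [0.07, 3.14, 0.001]
ft_force: [-0.2, 0.3, -3.2]
finger_gap: 0.137
time_s: 12.15
eef_pos: [0.5279, 0.2338, 0.0911]
ee_rot: [-0.07, -3.14, 0.001]
ft_force: [-0.5, -0.3, -2.9]
finger_gap: 0.132
t 12.15 p [0.5279 0.2338 0.0911] F [-0.46 -0.26 -2.92] gap 0.0116
q [-0.67  0.48  0.19  1.91 -0.13  0.76  1.12] ytool yaw 87.43 tilt 0.06
tool shift mm [  18.5 -374.7  -78.7]
turn vec deg [-0.03 -0.05  0.03]
```

View pics/wrist7.png

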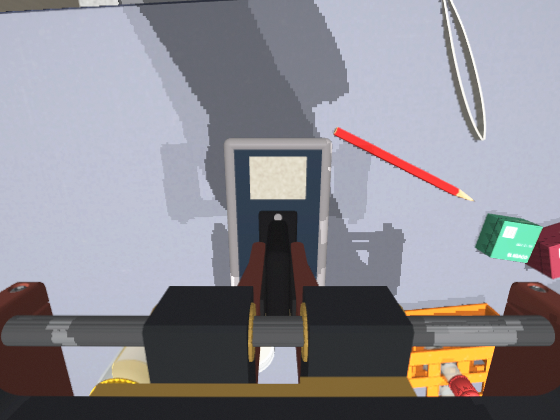

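View pics/scene7.png

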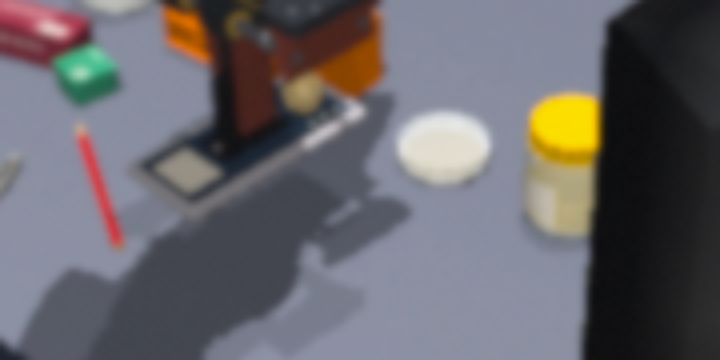

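The tray is up and level in the wrist view, and the scene picture shows the stone in its pocket at (303,93). I'll carry it over with smooth ramps.

```bash

python3 -m inch '0 0 -0.001 -0.003 0 0 0;0 0 -0.003 -0.006 0 0 0;0 0 -0.006 -0.009 0 0 -0.3;0 0 -0.009 -0.01 0 0 -0.6;0 0 -0.012 -0.01 0 0 -0.6' >/dev/null
python3 -m inch '0 0.001 -0.015 -0.01 0 0 -0.6;0 0.001 -0.018 -0.01 0 0 -0.6;0 0.001 -0.018 -0.009 0 0 -0.6;0 0.001 -0.018 -0.006 0 0 -0.6;0 0.001 -0.018 -0.003 0 0 -0.6'
python3 -m inch '0 0.001 -0.018 -0.001 0 0 -0.6;0 0.001 -0.018 0 0 0 -0.6;0 0.001 -0.018 0 0 0 -0.6;0 0.001 -0.018 0 0 0 -0.6;0 0.001 -0.018 0 0 0 -0.6'
python3 -c "
from h import *
go(S(-.076,0,.17),96.3)"
```

```text
time_s: 13.25
eef_pos: [0.5225, 0.1139, 0.1691]
ee_rot: [-0.052, 3.14, 0.001]
ft_force: [0.3, 0.3, -3.8]
finger_gap: 0.136
time_s: 13.75
eef_pos: [0.5218, 0.0237, 0.1694]
ee_rot: [-0.134, 3.138, 0.0]
ft_force: [0.4, -0.1, -3.0]
finger_gap: 0.133
t 13.75 p [0.5218 0.0237 0.1694] F [ 0.36 -0.14 -2.96] gap 0.0117
q [-0.38  0.29  0.25  1.99 -0.09  0.87  1.58] ytool yaw 94.91 tilt 0.02
tool shift mm [  43.  -160.3   -0.6]
turn vec deg [ 0.    0.02 -1.39]
```

```bash

python3 -m inch '0 0.003 -0.018 0 0 0 -0.5;0 0.004 -0.018 0 0 0 -0.4;0 0.005 -0.018 0 0 0 -0.2;0 0.005 -0.017 0 0 0 0;0 0.005 -0.015 0 0 0 0' >/dev/null
python3 -m inch '0 0.005 -0.013 0 0 0 0;0 0.004 -0.012 0 0 0 0;0 0.003 -0.010 0 0 0 0;0 0.003 -0.008 0 0 0 0;0 0.002 -0.006 0 0 0 0'
python3 -m inch '0 0.001 -0.004 0 0 0 0;0 0 -0.002 0 0 0 0;0 0 0 0 0 0 0;0 0 0 0 0 0 0;0 0 0 0 0 0 0'
python3 - <<'E'
from h import *
go(S(-.076,0,.17),96.3)
from rig import eyes
for n in ("wrist","top"):
    c=eyes.camera(n); pickle.dump(c,open(n+"8.pkl","wb")); cv2.imwrite("pics/%s8.png"%n,c["color"] if n=="wrist" else cv2.resize(c["color"][140:290,320:440],None,fx=4,fy=4,interpolation=cv2.INTER_CUBIC))
E
```

```text
time_s: 14.75
eef_pos: [0.497, -0.113, 0.1687]
ee_rot: [0.165, -3.137, -0.0]
ft_force: [-0.1, 0.4, -3.7]
finger_gap: 0.137
time_s: 15.25
eef_pos: [0.4969, -0.1181, 0.1686]
ee_rot: [0.166, -3.137, -0.0]
ft_force: [0.4, -0.1, -3.8]
finger_gap: 0.133
t 15.25 p [ 0.4969 -0.1181  0.1686] F [ 0.4  -0.1  -3.85] gap 0.0117
q [-0.15  0.28  0.31  2.02 -0.11  0.86  1.9 ] ytool yaw 96.07 tilt 0.01
tool shift mm [  6.4 -21.   -1.4]
turn vec deg [ 0.01 -0.   -0.23]
```

View pics/wrist8.png

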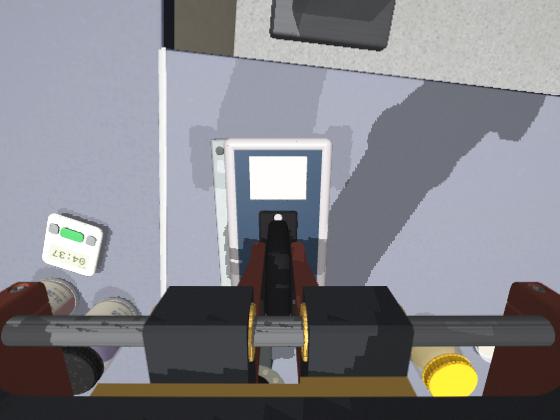

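View pics/top8.png

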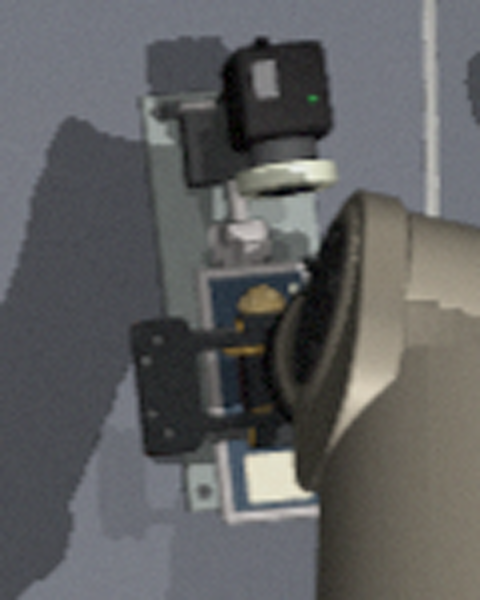

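The top view shows the tray short of the axis, with the stone in its pocket at crop (262,300) and clear space to the ring light. Last 21 mm sideways.

```bash

python3 -m inch '0 0.001 -0.002 0 0 0 -0.1;0 0.001 -0.004 -0.0004 0 0 -0.1;0 0.001 -0.005 -0.0005 0 0 0;0 0.001 -0.005 -0.0005 0 0 0;0 0.001 -0.003 0 0 0 0' >/dev/null
python3 -m inch '0 0.001 -0.0015 0 0 0 0;0 0 -0.0005 0 0 0 0;0 0 0 0 0 0 0;0 0 0 0 0 0 0;0 0 0 0 0 0 0'
python3 - <<'E'
from h import *
go(S(-.076,0,.17),96.3)
from rig import eyes
c=eyes.camera("top"); pickle.dump(c,open("top9.pkl","wb")); cv2.imwrite("pics/top9.png",cv2.resize(c["color"][150:290,320:440],None,fx=4,fy=4,interpolation=cv2.INTER_CUBIC))
w=eyes.camera("wrist"); pickle.dump(w,open("wrist9.pkl","wb")); cv2.imwrite("pics/wrist9.png",w["color"])
def st(P): d=P[:2]-SO; return np.round([d[0]*np.cos(SY)+d[1]*np.sin(SY), -d[0]*np.sin(SY)+d[1]*np.cos(SY),P[2]],4)
# stone in top
reg=(slice(195,235),slice(370,400)); hsv=cv2.cvtColor(c["color"],cv2.COLOR_BGR2HSV)[reg]
m=(((hsv[...,0]<30)&(hsv[...,1]>70)&(hsv[...,2]>90))*255).astype(np.uint8)
n,l,s_,ce=cv2.connectedComponentsWithStats(m)
W=cloud(c)
for i in range(1,n):
    if s_[i,4]>12:
        uv=ce[i]+[370,195]; P=W[reg][l==i]; print(uv,s_[i],"plane",st(onplane(c,[uv],.166)[0]),"depth mean",st(P.mean(0)),"maxz",P[:,2].max())
# tray deck heights via top
Q=W[190:285,360:410].reshape(-1,3); Q=Q[(Q[:,2]>.145)&(Q[:,2]<.165)]; print(len(Q),[np.round(x,4) for x in (Q.min(0),Q.max(0),np.median(Q,0))])
A=np.c_[Q[:,:2],np.ones(len(Q))]; print("deck plane slope",np.linalg.lstsq(A,Q[:,2],rcond=None)[0])
W2=cloud(w); T=W2[130:300,215:340].reshape(-1,3); T=T[(T[:,2]>.14)&(T[:,2]<.17)]
A=np.c_[T[:,:2],np.ones(len(T))]; print("wrist deck",len(T),np.median(T[:,2]),"slope",np.linalg.lstsq(A,T[:,2],rcond=None)[0])
i=np.argmin(T[:,0]); print([st(x) for x in (T[T[:,0]<T[:,0].min()+.004]).reshape(-1,3)[::60]])
E
```

```text
time_s: 16.35
eef_pos: [0.4931, -0.1398, 0.17]
ee_rot: [-0.171, 3.137, 0.0]
ft_force: [0.2, 0.1, -3.0]
finger_gap: 0.136
t 16.35 p [ 0.4931 -0.1398  0.17  ] F [ 0.23  0.08 -2.98] gap 0.012
q [-0.12  0.28  0.32  2.01 -0.11  0.87  1.95] ytool yaw 96.25 tilt 0.01
tool shift mm [0.4 0.2 0. ]
turn vec deg [ 0.01  0.   -0.05]
[394.85714286 216.5       ] [20 18 10  7 56] plane [-0.0264  0.0007  0.166 ] depth mean [-0.0289  0.007   0.1956] maxz 1.344780813147081
905 [array([ 0.4218, -0.1665,  0.1466]), array([ 0.5668, -0.0984,  0.1647]), array([ 0.4844, -0.1262,  0.1563])]
deck plane slope [-0.0003734  -0.00507518  0.15566656]
wrist deck 11922 0.15561267105916876 slope [0.00801856 0.00133536 0.15233283]
[array([-0.146 , -0.0077,  0.1533]), array([-0.146 ,  0.0277,  0.1531]), array([-0.145 ,  0.0023,  0.1547]), array([-0.1444,  0.0128,  0.1549]), array([-0.1439,  0.0285,  0.1557])]
```

View pics/top9.png

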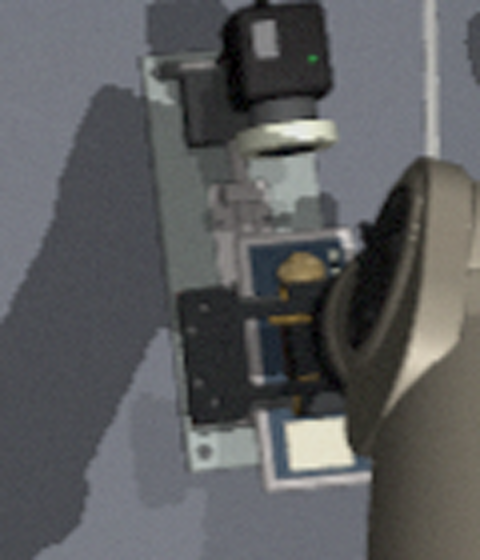

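View pics/wrist9.png

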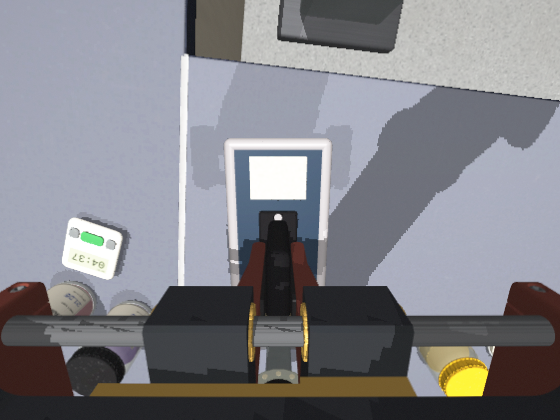

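The deck is at z = 0.1555 m, which puts the stone centre at 0.165 m. Its slope is under 0.5°, and the stone is about 69 mm from the lens and within 1 mm of its axis. I'll do a last check of the camera, cup, dish, tweezers and stillness, then hand in.

```bash
python3 - <<'E'
from h import *
from rig import sensors
a=pickle.load(open("top0.pkl","rb"));b=pickle.load(open("top9.pkl","rb"))
W=cloud(b)
A=cloud(a)
for n,(r0,r1,c0,c1,lo,hi) in dict(cam=(140,185,372,412,.18,.2),cup=(150,190,270,310,.065,.09),dish=(150,190,230,270,.01,.03)).items():
    for X in (A,W):
        q=X[r0:r1,c0:c1].reshape(-1,3);q=q[(q[:,2]>lo)&(q[:,2]<hi)];print(n,len(q),q.mean(0).round(4))
g=lambda c:cv2.cvtColor(c["color"],cv2.COLOR_BGR2GRAY).astype(float)[245:295,155:190]
print("tweezer diff",np.abs(g(a)-g(b)).mean())
s=sensors.get_state();print(s["time_s"],np.abs(s["joint_velocities"]).max(),s["ft_force"],s["finger_gap"])
from rig import sign_off
sign_off()
E
```

```text
cam 699 [ 0.6489 -0.1217  0.1888]
cam 708 [ 0.6488 -0.1214  0.1888]
cup 417 [0.6717 0.0975 0.0756]
cup 423 [0.6715 0.0975 0.0755]
dish 475 [0.6625 0.1947 0.0161]
dish 477 [0.6626 0.1947 0.0159]
tweezer diff 6.735428571428572
16.45 0.0015900823091876582 [ 0.47953692  0.37058263 -2.97900822] 0.1325245536140657
the job is handed in; nothing more can be done
```

I slid the bolt home, lifted the tray by its grip and carried it to the camera. I handed the job in at 16.45 s, with the tray held in the air in front of the lens.

- **Bolt:** the knob moved about 39.5 mm and ended near stand x = -46 mm. The push rose to about 15 N at the end stop. At the end the tray hid the knob, so I couldn't check the bolt again. The camera top had not moved (within 0.3 mm).
- **Tray:** the gap between the fingers was 12 mm, matching the grip. The deck was at z = 0.1555 m, level within about 0.5°, and the tool yaw was 96.25° against a target of 96.3°. Joint speeds were below 0.002 rad/s.
- **Stone:** it was in its pocket, at a height of about 165 mm, roughly 69 mm in front of the lens and within 1 mm of its axis sideways. The gripper hid part of it in the top view. The visible part alone gave 65 mm, so the 69 mm relies on the tray's position.
- **Cup, dish and tweezers:** the cup and dish had not moved (within 0.2 mm). For the tweezers I only compared pictures: the mean difference was 6.7 grey levels. I didn't trace the cause or measure where they lay at the end, but the fingers came down only at the knob and the grip, well away from them.
- **Disagreements:** the two cameras placed the tray's grip about 2 mm apart. The stand plate measured about 96 mm wide against the stated 100 mm. Both fit the final tolerances.

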